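# Set a sales cart's stabiliser leg

### The job

The ice-cream cart is parked on the platform and must stand steady before it is loaded: slide the rubber jack pad under the foot of its stabiliser leg, flat on the platform and with the whole foot over the pad. Then wind the crank clockwise until the foot bears firmly on the pad and the crank has clearly turned heavy, without going on to jack the cart up, and let go of it. Leave the tub, the wheel chock and the sauce bottle where they stand.

Things in the scene. Friction and masses are not known exactly. Their poses are not given: they have to be found in the camera images.
- cart: Parked steel ice-cream cart at the right (-y), fixed. An aluminium beam (50 mm square, 120 to 170 mm above the platform) runs from it to its stabiliser leg. Origin: on the leg's vertical axis, within 10 mm of platform level, so it tells where the foot comes down. Own -y: along the beam to the cart; own +x: from leg to crank. Slide the pad in from -x: there only the foot overhangs it.
- leg_tube (a point): Lower mouth of the leg's outer tube (48 mm across), on the leg's axis, about 75 mm above the platform. Below it the inner tube ends in a round flat foot plate, 80 mm across, 6 mm thick. At the start the foot's underside is 24 to 36 mm above the platform, so 4 to 16 mm above the pad's top; it differs from start to start and is not measured: feel for contact.
- gear_case (a point): Middle of the top of the grey gear case on the leg's tube, about 235 mm above the platform; the case is 114 mm (cart's x) by 62 mm, 32 mm high. The crank turns above it. Turned clockwise seen from above the crank lowers the leg, 10 mm a turn; anticlockwise raises it. The screw holds its load when the crank is let go.
- crank_axis (a point): Point on the crank's upright shaft axis, 42 mm beyond the leg's axis (cart's +x), at the height of crank_grip. Load along the grip's path: 7.5 to 8.5 N running free. After the foot meets the pad it climbs within half a turn: up 2.5 N means 100 N on the foot, up 4.6 N 190 N, up 7.1 N 290 N; from up 8.3 N (340 N) the cart is jacked up. Properly set: up by 3.5 to 5.5 N.
- crank_grip (a point): Point in the middle of the crank's handgrip, an upright black cylinder 25 mm across, from 43 mm below this point to 28 mm above it, about 295 mm above the platform. It spins freely on its pin, so a hand need not turn with it. It goes round crank_axis on a level circle of 65 mm radius, the flat crank arm 45 mm below this point. It starts at various angles.
- pad: Loose black rubber jack pad, about 0.5 kg: a flat square plate 130 x 130 x 20 mm with a flat carrying loop on its own -x side. Origin: centre of the square's underside; own z up. It slides on the platform; lifted by the loop alone it droops, so slide it.
- pad_bar (a point): Middle of the cross bar of the pad's loop, 119 mm from the pad's origin on its own -x, 12 mm above the underside. The bar is 16 mm wide (pad's x), 100 mm long (pad's y), 14 mm high, its top 19 mm above the underside. The opening between bar and plate is 46 by 72 mm: room for one finger.
- tub: Bystander: white round lidded tub, 188 mm across, 160 mm tall, full and heavy; origin: centre of its underside.
- chock: Bystander: black rubber wheel chock, a wedge 140 x 75 x 85 mm; origin: centre of its underside.
- sauce_bottle: Bystander: amber sauce bottle, 64 mm across, 190 mm tall; origin: centre of its underside.

How it is judged:
By the outcome, as a careful person would: the job done as asked, in the order asked, and still so for the second after the job is handed in, with the robot touching nothing.
It also fails if it takes over 72 s, if anything falls off the work surface, if the arm or the gripper's body presses on something with over 40 N, if the wrist force passes 120 N, or if a joint passes its speed limit or range.

### The arm

A 7-joint arm with a two-finger parallel gripper is mounted at the origin on the work surface. World frame = base frame: x ahead of the robot, y to its left, z up, the work surface at z = 0. Lengths are in m, angles in rad, forces in N, time in s.
With the tool pointing down it reaches from about 0.4 to 0.85 m from the base axis. Payload 10.4 kg.
Tool frame: the origin (TCP) lies midway between the tips of the shut fingers; the grasp point (between the pads) lies 19 mm behind it (r.tcp_to_grasp is the z of the grasp point in the tool frame, in m); z points along the fingers, x is the direction in which the jaws open and shut, and the axes are right-handed (so a half turn about z gives the same grasp; the last joint's range is limited). The gripper opens to 87 mm and grips with 3 to 60 N. Pads are 19 mm wide; open, the fingers measure 117 mm over their backs; the gripper's body (75 mm by 190 mm) begins 51 mm behind the grasp point.
Start: joints at [-1.159, 0.332, -0.065, 1.46, 0.022, 1.35, -0.088], TCP at [0.263, 0.567, 0.223] pointing down, gripper open.
Joint ranges: [-2.6, 2.6], [-0.5, 2.12], [-1.47, 1.34], [0.16, 2.42], [-1.27, 4.41], [0.06, 2.06], [-2.6, 2.6]. Speed limits (rad/s): [2.22, 2.22, 2.79, 2.79, 3.14, 3.14, 3.14].

### API

Orientations are given as a unit quaternion [x, y, z, w].
In Python, from bench import r, camera, close_job gives the robot as it stands. The module is installed in compiled form; this text tells all that it offers.
- The arm moves only by the shell command python3 -m crank 'ROWS' [FORCE]. ROWS is JSON, a list of rows, each an object of numbers: "x", "y", "z": the shift along the tool's x, y, z scaled (see below); "ax", "ay", "az": the turn, a rotation vector about the tool's x, y, z scaled (see below); "claw": the closure, from -1 (fully open) to 1 (shut), so that 0 is half open. A call has exactly 5 rows; each row is the pose to reach, as a shift and turn from the pose commanded when the call began, along the tool's axes at that moment; what a row does not reach only later rows make up. The controller multiplies each number of a shift by 1 m and each number of a turn by 2 rad. A row lasts 1/12 s, in which the tool goes at most 41.7 mm and 7.16 degrees, less where a joint would pass 70% of its speed; a pose out of reach is approached as far as the arm can. A call with a number of a shift or a turn outside -1 to 1 is refused whole. A call with a gripper value outside its range is refused whole. The fingers move at their own pace and stop on an object; FORCE is the grip in N (left out, the last holds). Time passes only in rows, so rows that repeat a pose let the fingers close, or fill a call up. It gives the time, the measured TCP pose, the force and the opening at its end, in the units of the state.
- r.read_state(): the state, without advancing time (a new reading comes with each control period).
- camera(name): name is "scene" or "top" or "wrist"; returns a dict with "color" (420x560x3 uint8, blue, green, red), "fx", "fy", "cx", "cy" (pixels), "eye" and "orientation" of the camera in the world. Camera axes: x right, y down, z forward; pixel columns grow to the right and rows downward; lengths in m; the calibration is good to about 2 mm. A picture is of the moment at which its call begins. There is no depth.
- close_job(): hands the job in, once; it reports no verdict.
The state is a dict: "time": time; "joint_positions": joint angles; "joint_vel": joint speeds; "joint_torque": joint torques, N m; "ee_pos": TCP position; "eef_rot": TCP orientation; "ft_force": force on the tool from outside, world axes, zero at the start; "torque": the same for the moment, N m; "width": finger opening in m.
Only numpy, scipy, OpenCV 4.12 (cv2) and the standard library are available. Lean on these libraries where they do the work, as an engineer would, in place of code of your own. Each camera call takes 0.05 s, during which the arm holds its last target. There are 200 camera calls.

## Working session

There is one attempt and no reset: what is moved stays moved. The work goes in short steps, Python scripts to look and compute and a shell command to move; the robot and the scene stay as the last step left them, time stands still between calls to the robot, and variables do not carry over. Pictures are saved under pics/ and viewed, about 8 in all and at most 12, crops included, and the job is handed in when it is done.

```bash
mkdir -p pics
cat > h.py <<'E'
import numpy as np, cv2
from scipy.spatial.transform import Rotation as R
from bench import r, camera, close_job
def snap(name, f):
    c=camera(name); cv2.imwrite('pics/'+f+'.png',c['color'])
    import pickle; d=dict(c); pickle.dump(d,open('pics/'+f+'.pkl','wb')); return c
def load(f):
    import pickle; return pickle.load(open('pics/'+f+'.pkl','rb'))
def ray(c,u,v):
    o=np.array(c['orientation'],float)
    M=R.from_quat(o).as_matrix() if o.size==4 else o.reshape(3,3)
    d=M@np.array([(u-c['cx'])/c['fx'],(v-c['cy'])/c['fy'],1]); return np.array(c['eye']),d/np.linalg.norm(d)
def atz(c,u,v,z):
    e,d=ray(c,u,v); return e+d*(z-e[2])/d[2]
def tri(*obs):
    A=np.zeros((3,3));b=np.zeros(3)
    for c,u,v in obs:
        e,d=ray(c,u,v);P=np.eye(3)-np.outer(d,d);A+=P;b+=P@e
    p=np.linalg.solve(A,b)
    return p,[float(np.linalg.norm((np.eye(3)-np.outer(d,d))@(p-e))) for e,d in (ray(*o) for o in obs)]
def proj(c,p):
    M=R.from_quat(c['orientation']).as_matrix(); q=M.T@(np.array(p)-c['eye']); return c['fx']*q[0]/q[2]+c['cx'],c['fy']*q[1]/q[2]+c['cy']
def tool():
    s=r.read_state(); return np.array(s['ee_pos']),R.from_quat(s['eef_rot'])
def to(p):  # shift in tool axes
    t,q=tool(); return q.inv().apply(np.array(p)-t)
E
python3 - <<'E'
from h import *
for n in('scene','top','wrist'):
    c=snap(n,n+'0');print(n,c['eye'],c['orientation'],c['fx'])
s=r.read_state();print(s);print(tool()[1].as_matrix().round(3), r.tcp_to_grasp)
a=[cv2.imread(f'pics/{n}0.png') for n in('scene','top')]
E
```

```text
scene [ 1.41266925 -0.61279477  1.30893507] [ 0.82271087  0.4423906  -0.16855015 -0.31468751] 497.72269351416503
top [ 0.48923718 -0.06149413  1.2885866 ] [-0.70335667  0.70930305 -0.0333586   0.03264638] 386.53039765020276
wrist [0.20206862 0.59510009 0.38408962] [0.83640992 0.53351393 0.06699805 0.10626657] 297.37005230343846
{'time': 0.15, 'joint_positions': array([-1.15860246,  0.33275167, -0.06467984,  1.46074936,  0.02161672,
        1.34987105, -0.08849074]), 'joint_vel': array([ 0.00012141, -0.00255796,  0.00050044, -0.00335035, -0.00079288,
        0.00025719,  0.00036878]), 'joint_torque': array([ 6.20299415e-04, -6.23626900e+01,  2.45187170e-02, -3.90138853e+01,
       -6.14735833e-02,  3.71990819e-02,  7.16655722e-05]), 'ee_pos': array([0.26316049, 0.5665823 , 0.2219206 ]), 'eef_rot': array([ 8.42974860e-01,  5.37952686e-01, -4.37668359e-04,  3.19499360e-04]), 'ft_force': array([ 0.35155623, -0.65697827,  0.98758903]), 'torque': array([-0.01514901,  0.02872442, -0.02155926]), 'width': 0.0872061163065949}
[[ 0.421  0.907 -0.   ]
 [ 0.907 -0.421 -0.001]
 [-0.001  0.    -1.   ]] -0.0187
```

View pics/scene0.png

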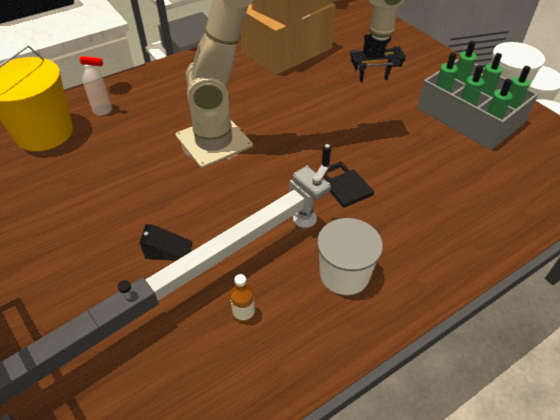

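View pics/top0.png

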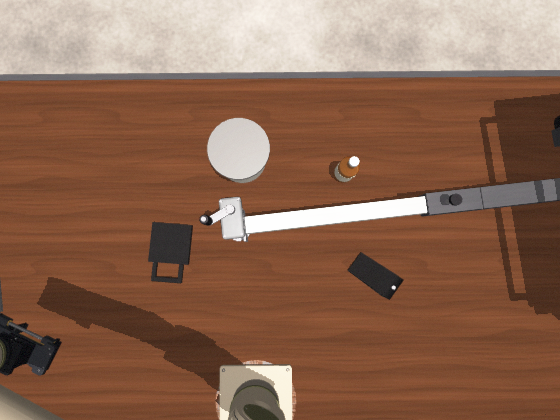

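The scene view shows the leg at (305,215), the crank grip at (326,155) and the pad at (350,187). In the top view the pad is at (171,243) with its loop towards the robot, the gear case is at (232,218) and the grip at (206,219). I'll enlarge both.

Run:
```python
import cv2,numpy as np
a=cv2.imread('pics/scene0.png')[130:240,280:390];b=cv2.imread('pics/top0.png')[180:300,140:260]
a=cv2.resize(a,(440,440),interpolation=cv2.INTER_CUBIC);b=cv2.resize(b,(360,360),interpolation=cv2.INTER_CUBIC)
o=np.zeros((440,800,3),np.uint8);o[:,:440]=a;o[:360,440:]=b
o=np.clip(o.astype(float)*1.6+10,0,255).astype(np.uint8)
cv2.imwrite('pics/crop0.png',o)
```

```text
(no output)
```

View pics/crop0.png

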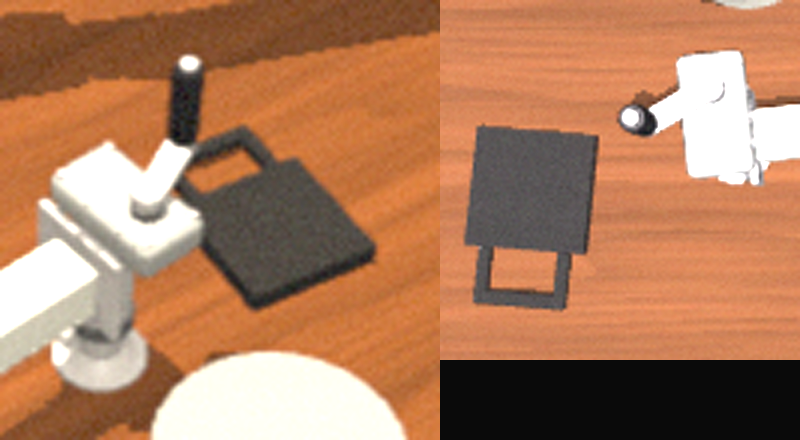

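Run:
```python
from h import *
S=load('scene0');T=load('top0')
s=lambda x,y:(S,280+x/4,130+y/4); t=lambda x,y:(T,140+(x-440)/3,180+y/3)
def pr(n,o):print(n,np.round(o[0],4),np.round(o[1],4))
pc=[(479,125),(599,136),(585,254),(465,243)]
P=[atz(*t(*q),.02) for q in pc]; c=np.mean(P,0);print('pad',np.round(P,3),c.round(4)); ex=(P[0]+P[1]-P[2]-P[3]);print('pad yaw',np.degrees(np.arctan2(ex[1],ex[0])))
print('bar',atz(*t(520,299),.019))
pr('pad near corner tri',tri(s(252,298),t(479,125))); pr('corner2',tri(s(375,245),t(465,243)))
pr('corner FL?',tri(s(372,243),t(479,125)));
pr('grip top',tri(s(190,62),t(632,116)))
pr('hub',tri(s(147,207),t(712,90)))
g=[np.mean([(677,56),(744,51),(752,172),(687,178)],0),np.mean([(52,185),(110,143),(203,215),(150,262)],0)]
pr('gear',tri(s(*g[1]),t(*g[0])))
G=[atz(*t(*q),.235) for q in[(677,56),(744,51),(752,172),(687,178)]];print(np.round(G,3)); ex=G[0]+G[1]-G[2]-G[3];print('cart yaw',np.degrees(np.arctan2(ex[1],ex[0])))
e=[atz(T,u,v,.17) for u,v in((300,219),(420,206))] 
print('foot scene',atz(*s(100,355),.033))
# bystanders
print('tub',atz(T,239,149,.16),'bottle',atz(T,352,161,.19),'chock',atz(T,376,276,.04))
```

```text
pad [[0.578 0.333 0.02 ]
 [0.565 0.201 0.02 ]
 [0.437 0.215 0.02 ]
 [0.45  0.345 0.02 ]] [0.5075 0.2737 0.02  ]
pad yaw -5.86668904567934
bar [0.3892059  0.28498478 0.019     ]
pad near corner tri [ 0.5572  0.2891 -0.0161] [0.0571 0.0571]
corner2 [ 0.4618  0.4261 -0.144 ] [0.0318 0.0318]
corner FL? [0.5784 0.3328 0.0229] [0.0009 0.0009]
grip top [0.564  0.1117 0.3323] [0.0026 0.0026]
hub [0.5945 0.0562 0.2373] [0.0028 0.0028]
gear [0.5733 0.0549 0.2263] [0.0031 0.0031]
[[0.625 0.086 0.235]
 [0.629 0.025 0.235]
 [0.518 0.018 0.235]
 [0.513 0.077 0.235]]
cart yaw 4.3142886595219645
foot scene [0.55852085 0.05111927 0.033     ]
tub [0.78298669 0.03782251 0.16      ] bottle [ 0.73709703 -0.29139943  0.19      ] chock [ 0.39675606 -0.38923937  0.04      ]
```

Pad, grip and gear case agree with the sizes given: the corner triangulates to z=0.023, and the grip is 66 mm from the crank axis. I'll grasp the loop's +y side arm with the jaws along y, which keeps the hand clear of the leg. Moving to hover there now.

```bash
python3 -m crank '[{"x":-0.02,"y":0.035,"z":0,"az":-0.04,"claw":-0.15},{"x":-0.04,"y":0.07,"z":0.02,"az":-0.08,"claw":-0.15},{"x":-0.06,"y":0.1,"z":0.03,"az":-0.12,"claw":-0.15},{"x":-0.08,"y":0.13,"z":0.04,"az":-0.166,"claw":-0.15},{"x":-0.1,"y":0.165,"z":0.05,"az":-0.166,"claw":-0.15}]' 40
python3 - <<'E'
from h import *
print(to([.4244,.3255,.10]),tool()[0],np.degrees(np.arctan2(*tool()[1].as_matrix()[[1,0],0])),r.read_state()['width'])
E
```

```text
[-0.1506041   0.2477769   0.12210036] [0.26316049 0.5665823  0.2219206 ] 65.08876413614206 0.0872061163065949schema error: expected keys x, y, z, ax, ay, az, claw
```

```bash
python3 -m crank '[{"x":-0.02,"y":0.035,"z":0,"ax":0,"ay":0,"az":-0.04,"claw":-0.15},{"x":-0.04,"y":0.07,"z":0.02,"ax":0,"ay":0,"az":-0.08,"claw":-0.15},{"x":-0.06,"y":0.1,"z":0.03,"ax":0,"ay":0,"az":-0.12,"claw":-0.15},{"x":-0.08,"y":0.13,"z":0.04,"ax":0,"ay":0,"az":-0.166,"claw":-0.15},{"x":-0.1,"y":0.165,"z":0.05,"ax":0,"ay":0,"az":-0.166,"claw":-0.15}]' 40
python3 - <<'E'
from h import *
print(to([.4244,.3255,.10]),tool()[0],np.degrees(np.arctan2(*tool()[1].as_matrix()[[1,0],0])),r.read_state()['width'])
E
```

```text
time: 0.57
ee_pos: [0.3706, 0.4053, 0.1718]
eef_rot: [0.74, 0.672, -0.0, -0.0]
ft_force: [1.7, 0.6, -0.4]
width: 0.0614
[-0.07425132  0.06120114  0.07179204] [0.37062877 0.40527086 0.1718206 ] 84.50922052806693 0.06142165464969196
```

```bash
python3 -m crank '[{"x":-0.025,"y":0.02,"z":0.02,"ax":0,"ay":0,"az":0,"claw":-0.15},{"x":-0.05,"y":0.04,"z":0.04,"ax":0,"ay":0,"az":0,"claw":-0.15},{"x":-0.074,"y":0.061,"z":0.06,"ax":0,"ay":0,"az":0,"claw":-0.15},{"x":-0.074,"y":0.061,"z":0.072,"ax":0,"ay":0,"az":0,"claw":-0.15},{"x":-0.074,"y":0.061,"z":0.072,"ax":0,"ay":0,"az":0,"claw":-0.15}]'
python3 - <<'E'
from h import *
c=snap('wrist','w1');print(c['eye'],c['orientation'])
print(to([.4244,.3255,.005]),r.read_state()['width'])
for q in([.4244,.3255,.019],[.3891,.2859,.019],[.5075,.2737,.02],[.557,.052,.03]):print(np.round(proj(c,q)))
cv2.imwrite('pics/w1b.png',np.clip(c['color']*1.7+10,0,255).astype(np.uint8))
E
```

```text
time: 0.98
ee_pos: [0.4237, 0.3238, 0.0978]
eef_rot: [0.744, 0.668, -0.002, 0.0]
ft_force: [-0.2, 0.2, -0.7]
width: 0.0505
[0.35712416 0.33146558 0.26023109] [0.73804923 0.66321246 0.08152201 0.0937375 ]
[-0.00021576  0.00135872  0.09444595] 0.05024809058034687
[286. 219.]
[233. 183.]
[239. 312.]
[ 12. 386.]
```

View pics/w1b.png

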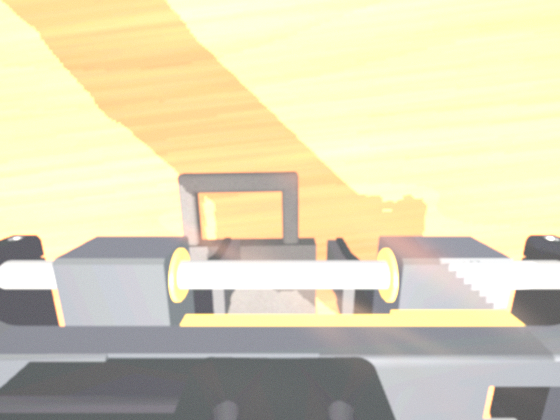

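The wrist view shows the loop from (180,175) to (297,240). Its right (+y) arm is at (291,219), where I predicted (286,219), so the grasp point is about 4 mm further in +y. I'll descend and grip.

```bash
python3 -m crank '[{"x":0.003,"y":0.001,"z":0.025,"ax":0,"ay":0,"az":0,"claw":-0.15},{"x":0.003,"y":0.001,"z":0.05,"ax":0,"ay":0,"az":0,"claw":-0.15},{"x":0.003,"y":0.001,"z":0.075,"ax":0,"ay":0,"az":0,"claw":-0.15},{"x":0.003,"y":0.001,"z":0.088,"ax":0,"ay":0,"az":0,"claw":-0.15},{"x":0.003,"y":0.001,"z":0.094,"ax":0,"ay":0,"az":0,"claw":-0.15}]'
python3 -m crank '[{"x":0,"y":0,"z":0,"ax":0,"ay":0,"az":0,"claw":1},{"x":0,"y":0,"z":0,"ax":0,"ay":0,"az":0,"claw":1},{"x":0,"y":0,"z":0,"ax":0,"ay":0,"az":0,"claw":1},{"x":0,"y":0,"z":0,"ax":0,"ay":0,"az":0,"claw":1},{"x":0,"y":0,"z":0,"ax":0,"ay":0,"az":0,"claw":1}]' 50
python3 - <<'E'
from h import *
t,q=tool();print(t,q.as_matrix()[:,0].round(3))
# pad centre expected in tool: arm local (-.088,.043)
E
```

```text
time: 1.45
ee_pos: [0.4237, 0.3308, 0.0054]
eef_rot: [0.742, 0.671, -0.001, -0.0]
ft_force: [-0.7, -0.3, 0.7]
width: 0.0499
time: 1.87
ee_pos: [0.4256, 0.3302, 0.0075]
eef_rot: [0.742, 0.67, 0.001, -0.0]
ft_force: [0.1, 0.5, -0.4]
width: 0.0243
[0.42559733 0.33023965 0.00753226] [0.103 0.995 0.001]
```

```bash
python3 -m crank '[{"x":0,"y":0,"z":0,"ax":0,"ay":0,"az":0,"claw":1},{"x":0,"y":0,"z":0,"ax":0,"ay":0,"az":0,"claw":1},{"x":0,"y":0,"z":0,"ax":0,"ay":0,"az":0,"claw":1},{"x":0,"y":0,"z":0,"ax":0,"ay":0,"az":0,"claw":1},{"x":-0.005,"y":-0.001,"z":0,"ax":0,"ay":0,"az":0,"claw":1}]' 50
python3 -m crank '[{"x":-0.015,"y":-0.003,"z":0,"ax":0,"ay":0,"az":0,"claw":1},{"x":-0.03,"y":-0.006,"z":0,"ax":0,"ay":0,"az":0,"claw":1},{"x":-0.045,"y":-0.009,"z":0,"ax":0,"ay":0,"az":0,"claw":1},{"x":-0.06,"y":-0.012,"z":0,"ax":0,"ay":0,"az":0,"claw":1},{"x":-0.075,"y":-0.015,"z":0,"ax":0,"ay":0,"az":0,"claw":1}]'
python3 -m crank '[{"x":-0.015,"y":-0.003,"z":0,"ax":0,"ay":0,"az":0,"claw":1},{"x":-0.03,"y":-0.006,"z":0,"ax":0,"ay":0,"az":0,"claw":1},{"x":-0.045,"y":-0.009,"z":0,"ax":0,"ay":0,"az":0,"claw":1},{"x":-0.06,"y":-0.012,"z":0,"ax":0,"ay":0,"az":0,"claw":1},{"x":-0.06,"y":-0.012,"z":0,"ax":0,"ay":0,"az":0,"claw":1}]'
python3 - <<'E'
from h import *
T=snap('top','top1');S=snap('scene','scene1')
t,q=tool();print(t,q.as_matrix().round(3))
a=S['color'][130:260,270:420];b=T['color'][180:320,120:260]
a=cv2.resize(a,(450,390),interpolation=cv2.INTER_CUBIC);b=cv2.resize(b,(350,350),interpolation=cv2.INTER_CUBIC)
o=np.zeros((390,800,3));o[:,:450]=a;o[:350,450:]=b
cv2.imwrite('pics/crop1.png',np.clip(o*1.6+10,0,255).astype(np.uint8))
E
```

```text
time: 2.28
ee_pos: [0.424, 0.3263, 0.007]
eef_rot: [0.742, 0.67, 0.001, -0.0]
ft_force: [1.4, 4.2, 3.4]
width: 0.0133
time: 2.7
ee_pos: [0.4013, 0.252, 0.007]
eef_rot: [0.742, 0.67, 0.001, -0.0]
ft_force: [1.3, 3.1, 2.1]
width: 0.0138
time: 3.12
ee_pos: [0.3827, 0.1909, 0.0069]
eef_rot: [0.743, 0.669, -0.0, 0.0]
ft_force: [0.3, -6.9, 10.1]
width: 0.0133
[0.38281921 0.19139862 0.00685452] [[ 0.105  0.994 -0.001]
 [ 0.994 -0.105 -0.001]
 [-0.001 -0.    -1.   ]]
```

View pics/crop1.png

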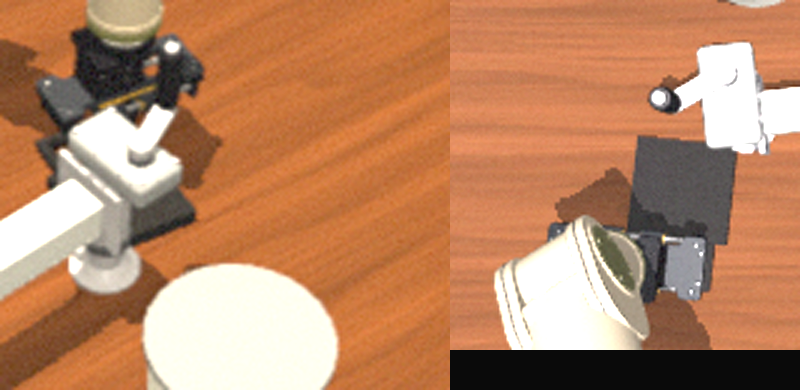

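Run:
```python
from h import *
T=load('top1');t=lambda x,y:(T,120+(x-450)/2.5,180+y/2.5)
P=[atz(*t(*q),.02)[:2] for q in[(638,136),(736,151),(727,244)]];print(np.round(P,3))
c=(P[0]+P[2])/2;print('c',c)
tl,q=tool();print('rel',c-tl[:2])
g=np.array([.557,.052]);d=np.r_[g-c,0];print('d',d,q.inv().apply(d))
S=load('scene1');s=lambda x,y:(S,270+x/3,130+y/3)
print('foot',atz(*s(104,270),.033),[proj(S,[.557,.052,.033])], 'foot L/R', atz(*s(67,267),.033),atz(*s(140,267),.033))
```

```text
[[0.535 0.194]
 [0.514 0.065]
 [0.394 0.077]]
c [0.46463394 0.13527223]
rel [ 0.08181472 -0.05612639]
d [ 0.09236606 -0.08327223  0.        ] [-7.31398382e-02  1.00579886e-01  6.64608555e-05]
foot [0.5623771  0.04701713 0.033     ] [(np.float64(304.95194518326264), np.float64(218.35084220905338))] foot L/R [0.53600603 0.01502727 0.033     ] [0.58098061 0.08314385 0.033     ]
```

```bash
python3 -m crank '[{"x":-0.015,"y":0,"z":0,"ax":0,"ay":0,"az":0,"claw":1},{"x":-0.03,"y":0,"z":0,"ax":0,"ay":0,"az":0,"claw":1},{"x":-0.045,"y":0,"z":0,"ax":0,"ay":0,"az":0,"claw":1},{"x":-0.06,"y":0.003,"z":0,"ax":0,"ay":0,"az":0,"claw":1},{"x":-0.07,"y":0.01,"z":0,"ax":0,"ay":0,"az":0,"claw":1}]'
python3 -m crank '[{"x":-0.003,"y":0.015,"z":0,"ax":0,"ay":0,"az":-0.01,"claw":1},{"x":-0.005,"y":0.03,"z":0,"ax":0,"ay":0,"az":-0.02,"claw":1},{"x":-0.005,"y":0.045,"z":0,"ax":0,"ay":0,"az":-0.03,"claw":1},{"x":-0.005,"y":0.06,"z":0,"ax":0,"ay":0,"az":-0.04,"claw":1},{"x":-0.005,"y":0.07,"z":0,"ax":0,"ay":0,"az":-0.05,"claw":1}]'
python3 - <<'E'
from h import *
t,q=tool();print(t,q.as_matrix().round(3))
# expected pad centre from rel (.0818,-.0561) at yaw of tool x (.105,.994)
q0=np.array([[.105,.994],[.994,-.105]]);loc=q0.T@[.0818,-.0561];c=t[:2]+q.as_matrix()[:2,:2]@loc
print('pad',c, 'rem tool', q.inv().apply(np.r_[[.558,.050]-c,0]))
E
```

```text
time: 3.63
ee_pos: [0.3851, 0.1227, 0.007]
eef_rot: [0.742, 0.67, 0.0, -0.001]
ft_force: [-2.9, 4.1, 3.6]
width: 0.0133
time: 4.05
ee_pos: [0.455, 0.1104, 0.0069]
eef_rot: [0.708, 0.706, -0.0, -0.001]
ft_force: [-9.1, 0.9, 17.2]
width: 0.0135
[0.45495543 0.11042028 0.00689131] [[ 0.003  1.    -0.002]
 [ 1.    -0.003  0.   ]
 [ 0.    -0.002 -1.   ]]
pad [0.5420346  0.06302401] rem tool [-1.29833109e-02  1.59984899e-02 -3.03605278e-05]
```

```bash
python3 -m crank '[{"x":-0.006,"y":0.008,"z":0,"ax":0,"ay":0,"az":0,"claw":1},{"x":-0.012,"y":0.014,"z":0,"ax":0,"ay":0,"az":0,"claw":1},{"x":-0.013,"y":0.016,"z":0,"ax":0,"ay":0,"az":0,"claw":1},{"x":-0.013,"y":0.016,"z":0,"ax":0,"ay":0,"az":0,"claw":1},{"x":-0.013,"y":0.016,"z":0,"ax":0,"ay":0,"az":0,"claw":1}]'
python3 - <<'E'
from h import *
T=snap('top','top2');S=snap('scene','scene2')
t,q=tool();print(t)
a=S['color'][150:250,260:380];b=T['color'][180:280,150:250]
a=cv2.resize(a,(480,400),interpolation=cv2.INTER_CUBIC);b=cv2.resize(b,(320,320),interpolation=cv2.INTER_CUBIC)
o=np.zeros((400,800,3));o[:,:480]=a;o[:320,480:]=b
cv2.imwrite('pics/crop2.png',np.clip(o*1.6+10,0,255).astype(np.uint8))
E
```

```text
time: 4.47
ee_pos: [0.471, 0.0977, 0.007]
eef_rot: [0.708, 0.706, 0.0, -0.0]
ft_force: [-1.4, 0.6, 6.2]
width: 0.0135
[0.47101654 0.09768227 0.00697408]
```

View pics/crop2.png

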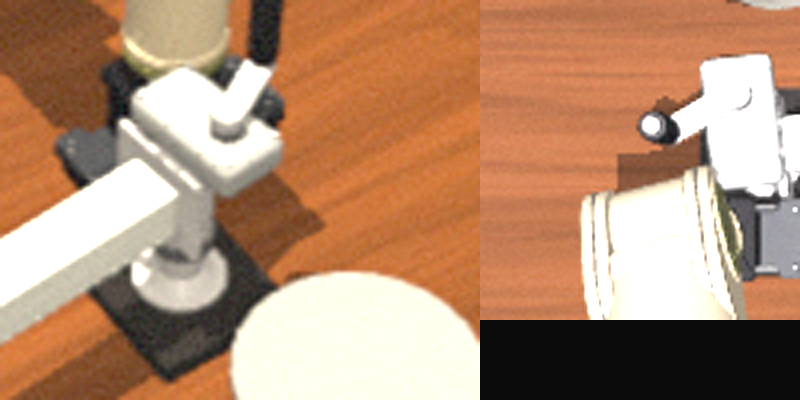

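Run:
```python
from h import *
S=load('scene2');s=lambda x,y:(S,260+x/4,150+y/4)
A=atz(*s(172,368),.02);B=atz(*s(278,286),.02);C=atz(*s(92,288),.02)
print(A,B,C,np.linalg.norm(A-B),np.linalg.norm(A-C));print('c',(B+C)/2,'yaw',np.degrees(np.arctan2(*(B-A)[:2]))) 
for z in (.033,.04):print('foot',atz(*s(180,276),z))
```

```text
[ 0.62712654 -0.00491888  0.02      ] [0.6052776  0.11983969 0.02      ] [ 0.52066151 -0.01229766  0.02      ] 0.12665732555255585 0.10672042656079661
c [0.56296955 0.05377102 0.02      ] yaw -9.933461988418241
foot [0.55941667 0.05048402 0.033     ]
foot [0.56409776 0.04684516 0.04      ]
```

The whole foot (132–228, 235–312 in the crop) lies inside the pad outline. Its centre is at about (0.559, 0.050), and the pad centre is within about 7 mm of that. Releasing, then heading for the crank.

```bash
python3 -m crank '[{"x":0,"y":0,"z":0,"ax":0,"ay":0,"az":0,"claw":0},{"x":0,"y":0,"z":0,"ax":0,"ay":0,"az":0,"claw":0},{"x":0,"y":0,"z":0,"ax":0,"ay":0,"az":0,"claw":0},{"x":0,"y":0,"z":-0.01,"ax":0,"ay":0,"az":0,"claw":0},{"x":0,"y":0,"z":-0.045,"ax":0,"ay":0,"az":0,"claw":0}]'
python3 -m crank '[{"x":0.02,"y":-0.03,"z":0,"ax":0,"ay":0,"az":0,"claw":-0.2},{"x":0.04,"y":-0.05,"z":-0.02,"ax":0,"ay":0,"az":0,"claw":-0.2},{"x":0.04,"y":-0.05,"z":-0.06,"ax":0,"ay":0,"az":0,"claw":-0.2},{"x":0.04,"y":-0.05,"z":-0.1,"ax":0,"ay":0,"az":0,"claw":-0.2},{"x":0.04,"y":-0.05,"z":-0.14,"ax":0,"ay":0,"az":0,"claw":-0.2}]'
python3 -m crank '[{"x":0,"y":0,"z":-0.04,"ax":0,"ay":0,"az":0,"claw":-0.2},{"x":0,"y":0,"z":-0.08,"ax":0,"ay":0,"az":0,"claw":-0.2},{"x":0,"y":0,"z":-0.12,"ax":0,"ay":0,"az":0,"claw":-0.2},{"x":0,"y":0,"z":-0.16,"ax":0,"ay":0,"az":0,"claw":-0.2},{"x":0,"y":0,"z":-0.19,"ax":0,"ay":0,"az":0,"claw":-0.2}]'
python3 - <<'E'
from h import *
print(tool()[0],to([.564,.112,.38]))
c=snap('wrist','w3');print(proj(c,[.564,.1117,.323]),proj(c,[.6,.053,.25]))
S=snap('scene','scene3');T=snap('top','top3')
o=np.zeros((420,760,3));o[:,:560]=c['color']
o[:200,560:]=cv2.resize(S['color'][150:250,260:360],(200,200),interpolation=cv2.INTER_CUBIC)
o[210:410,560:]=cv2.resize(T['color'][180:280,160:260],(200,200),interpolation=cv2.INTER_CUBIC)
cv2.imwrite('pics/w3b.png',np.clip(o*1.7+10,0,255).astype(np.uint8))
E
```

```text
time: 4.98
ee_pos: [0.4675, 0.0964, 0.0485]
eef_rot: [0.708, 0.706, -0.004, -0.002]
ft_force: [0.6, -0.0, -0.6]
width: 0.0384
time: 5.4
ee_pos: [0.4199, 0.1374, 0.1939]
eef_rot: [0.708, 0.706, -0.0, 0.0]
ft_force: [1.2, 0.1, -0.4]
width: 0.052
time: 5.82
ee_pos: [0.4206, 0.1372, 0.3857]
eef_rot: [0.708, 0.706, 0.002, 0.0]
ft_force: [-0.1, -0.7, 0.4]
width: 0.0522
[0.42056062 0.13715674 0.38569081] [-0.02470888  0.1435017   0.00606923]
(np.float64(255.8575965925318), np.float64(374.4471340077324)) (np.float64(212.27162339032452), np.float64(351.6322621008681))
```

View pics/w3b.png

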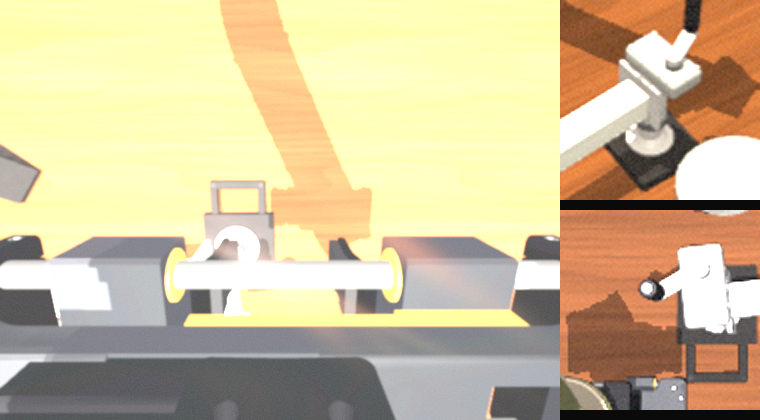

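Run:
```python
from h import *
T=load('top3');S=load('scene3')
t=lambda x,y:(T,160+(x-560)/2,180+(y-210)/2)
a,b,c=[atz(*t(*q),.02) for q in[(758,266),(752,345),(678,341)]];print('pad',a,b,c,(a+c)/2);print('bar',atz(*t(716,377),.019))
# grip: segment dark grip + white top in scene & top
for nm,C,(u0,u1,v0,v1) in(('top',T,(190,220,205,232)),('scene',S,(312,342,138,175))):
    g=C['color'][v0:v1,u0:u1].max(2);ys,xs=np.nonzero(g<55);print(nm,xs.min()+u0,xs.max()+u0,ys.min()+v0,ys.max()+v0,xs.mean()+u0,ys.mean()+v0)
print(tri((T,204.7,218.7),(S,327.5,145.5)),atz(T,204.7,218.7,.323),atz(S,327.5,145.5,.323))
```

```text
pad [ 0.62036014 -0.01580571  0.02      ] [ 0.49068587 -0.00535805  0.02      ] [0.49821797 0.11556745 0.02      ] [0.55928905 0.04988087 0.02      ]
bar [0.43928101 0.05354311 0.019     ]
top 200 219 215 231 209.98181818181817 221.89090909090908
scene 322 330 147 165 325.7903225806452 156.2983870967742
(array([0.56420685, 0.11054166, 0.3329479 ]), [0.003317671390872528, 0.0033176713908725985]) [0.56324369 0.10939852 0.323     ] [0.55670735 0.12120488 0.323     ]
```

Pad centre (0.559, 0.050) matches the leg axis. Moving above the crank grip at about (0.563, 0.110), then down.

```bash
python3 -m crank '[{"x":-0.006,"y":0.035,"z":0,"ax":0,"ay":0,"az":0,"claw":-0.5},{"x":-0.012,"y":0.07,"z":0,"ax":0,"ay":0,"az":0,"claw":-0.5},{"x":-0.02,"y":0.105,"z":0.01,"ax":0,"ay":0,"az":0,"claw":-0.5},{"x":-0.027,"y":0.142,"z":0.02,"ax":0,"ay":0,"az":0,"claw":-0.5},{"x":-0.027,"y":0.142,"z":0.035,"ax":0,"ay":0,"az":0,"claw":-0.5}]'
python3 - <<'E'
from h import *
print(tool()[0],to([.563,.110,.276]))
c=snap('wrist','w4');S=snap('scene','scene4')
print(proj(c,[.563,.110,.323]))
o=np.zeros((420,760,3));o[:,:560]=c['color']
o[:200,560:]=cv2.resize(S['color'][90:190,280:380],(200,200),interpolation=cv2.INTER_CUBIC)
cv2.imwrite('pics/w4b.png',np.clip(o*1.7+10,0,255).astype(np.uint8))
E
```

```text
time: 6.38
ee_pos: [0.5667, 0.1076, 0.3427]
eef_rot: [0.709, 0.705, -0.003, 0.0]
ft_force: [-0.6, 0.3, -0.8]
width: 0.0648
[0.56667623 0.10755279 0.34265284] [ 0.00268915 -0.00347401  0.06665436]
(np.float64(287.2247042554163), np.float64(237.3937453519712))
```

View pics/w4b.png

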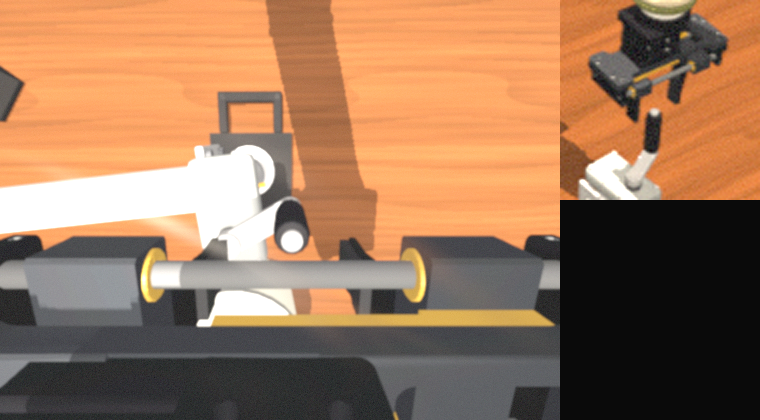

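The grip top appears at (292,238), where I predicted (287,237), so it is at about (0.563, 0.113), centred between the fingers. Lowering onto it and gripping.

```bash
python3 -m crank '[{"x":0.005,"y":-0.002,"z":0.01,"ax":0,"ay":0,"az":0,"claw":-0.5},{"x":0.005,"y":-0.002,"z":0.025,"ax":0,"ay":0,"az":0,"claw":-0.5},{"x":0.005,"y":-0.002,"z":0.045,"ax":0,"ay":0,"az":0,"claw":-0.5},{"x":0.005,"y":-0.002,"z":0.06,"ax":0,"ay":0,"az":0,"claw":-0.5},{"x":0.005,"y":-0.002,"z":0.066,"ax":0,"ay":0,"az":0,"claw":-0.5}]'
python3 -m crank '[{"x":0,"y":0,"z":0,"ax":0,"ay":0,"az":0,"claw":1},{"x":0,"y":0,"z":0,"ax":0,"ay":0,"az":0,"claw":1},{"x":0,"y":0,"z":0,"ax":0,"ay":0,"az":0,"claw":1},{"x":0,"y":0,"z":0,"ax":0,"ay":0,"az":0,"claw":1},{"x":0,"y":0,"z":0,"ax":0,"ay":0,"az":0,"claw":1}]' 40
python3 -m crank '[{"x":0,"y":0,"z":0,"ax":0,"ay":0,"az":0,"claw":1},{"x":0,"y":0,"z":0,"ax":0,"ay":0,"az":0,"claw":1},{"x":0,"y":0,"z":0,"ax":0,"ay":0,"az":0,"claw":1},{"x":0,"y":0,"z":0,"ax":0,"ay":0,"az":0,"claw":1},{"x":0,"y":0,"z":0,"ax":0,"ay":0,"az":0,"claw":1}]' 40
python3 - <<'E'
from h import *
t,q=tool();print(t,q.as_matrix().round(3)); v=t[:2]-[.6,.053];print(np.hypot(*v),np.degrees(np.arctan2(v[1],v[0])))
E
```

```text
time: 6.9
ee_pos: [0.5591, 0.116, 0.2795]
eef_rot: [0.708, 0.707, -0.0, -0.001]
ft_force: [-0.2, 0.0, -0.2]
width: 0.0654
time: 7.32
ee_pos: [0.5611, 0.1153, 0.2814]
eef_rot: [0.708, 0.706, 0.001, 0.0]
ft_force: [0.3, 0.3, -0.0]
width: 0.0396
time: 7.73
ee_pos: [0.5611, 0.113, 0.2809]
eef_rot: [0.709, 0.705, -0.001, 0.001]
ft_force: [-0.3, -6.1, 2.7]
width: 0.0242
[0.56114427 0.11297674 0.28087684] [[ 0.005  1.     0.   ]
 [ 1.    -0.005 -0.002]
 [-0.002  0.    -1.   ]]
0.07146311949817853 122.9370462034718
```

```bash
python3 -m crank '[{"x":0.002,"y":0.004,"z":0,"ax":0,"ay":0,"az":0,"claw":1},{"x":0.004,"y":0.008,"z":0,"ax":0,"ay":0,"az":0,"claw":1},{"x":0.0055,"y":0.0125,"z":0,"ax":0,"ay":0,"az":0,"claw":1},{"x":0.007,"y":0.017,"z":0,"ax":0,"ay":0,"az":0,"claw":1},{"x":0.0075,"y":0.021,"z":0,"ax":0,"ay":0,"az":0,"claw":1}]'
python3 -c "
from h import *
s=r.read_state();print(s['ee_pos'],s['ft_force'],s['width'])"
```

```text
time: 8.15
ee_pos: [0.5816, 0.1204, 0.2808]
eef_rot: [0.709, 0.705, -0.001, 0.0]
ft_force: [-7.2, -6.9, 4.9]
width: 0.0242
[0.5815502  0.12044916 0.28081895] [-7.1508351  -6.89194347  4.85669366] 0.024226378180364043
```

```bash
python3 -m crank '[{"x":0.0005,"y":0.009,"z":0,"ax":0,"ay":0,"az":0,"claw":1},{"x":-0.0002,"y":0.018,"z":0,"ax":0,"ay":0,"az":0,"claw":1},{"x":-0.002,"y":0.027,"z":0,"ax":0,"ay":0,"az":0,"claw":1},{"x":-0.0055,"y":0.035,"z":0,"ax":0,"ay":0,"az":0,"claw":1},{"x":-0.0095,"y":0.043,"z":0,"ax":0,"ay":0,"az":0,"claw":1}]'
python3 -c "
from h import *
s=r.read_state();print(s['ee_pos'],s['ft_force'],s['width'])"
```

```text
time: 8.57
ee_pos: [0.6241, 0.1138, 0.2809]
eef_rot: [0.708, 0.707, -0.0, -0.001]
ft_force: [-7.1, 2.0, 4.9]
width: 0.0244
[0.62412217 0.11380836 0.28088701] [-7.05522775  2.02680954  4.92056695] 0.024418475209195843
```

```bash
cat > c.py <<'E'
from h import *
import sys,json,os
from scipy.optimize import least_squares
L=json.load(open('log.json')) if os.path.exists('log.json') else [[.5611,.1130],[.5816,.1204],[.6241,.1138]]
s=r.read_state();p=list(s['ee_pos'][:2])
if p not in L:L.append(p)
json.dump([list(map(float,x)) for x in L],open('log.json','w'))
A=np.array(L[1:])
f=least_squares(lambda c:np.r_[(np.hypot(*(A-c).T)-.065)*1000,(c-[.6,.0545])*1000*.2],[.6,.054]).x
v=np.array(p)-f;th=np.arctan2(v[1],v[0]);F=s['ft_force']
print('c',f.round(4),'rad',np.hypot(*v).round(4),'th',np.degrees(th).round(1),'load',round(-(F[0]*np.sin(th)-F[1]*np.cos(th)),2),'radF',round(F[0]*np.cos(th)+F[1]*np.sin(th),2),'w',s['width'].round(4))
st=float(sys.argv[1]) if len(sys.argv)>1 else 14
q=tool()[1];
for i in range(1,6):
    a=th-np.radians(st*i);d=q.inv().apply(np.r_[f+.065*np.array([np.cos(a),np.sin(a)])-p,0]);print(d[:2].round(4))
E
python3 c.py 12
```

```text
Traceback (most recent call last):
  File "c.py", line 11, in <module>
    print('c',f.round(4),'rad',np.hypot(*v).round(4),'th',np.degrees(th).round(1),'load',round(-(F[0]*np.sin(th)-F[1]*np.cos(th)),2),'radF',round(F[0]*np.cos(th)+F[1]*np.sin(th),2),'w',s['width'].round(4))
                                                                                                                                                                                         ^^^^^^^^^^^^^^^^
AttributeError: 'float' object has no attribute 'round'
```

```bash
sed -i "s/s\['width'\].round(4)/round(s['width'],4)/" c.py; python3 c.py 12
```

```text
c [0.5943 0.0563] rad 0.0648 th 62.6 load 7.2 radF -1.45 w 0.0244
[-0.0073  0.0114]
[-0.017  0.021]
[-0.0284  0.0283]
[-0.0411  0.0331]
[-0.0546  0.0352]
```

```bash
python3 -m crank '[{"x":-0.0073,"y":0.0114,"z":0,"ax":0,"ay":0,"az":0,"claw":1},{"x":-0.017,"y":0.021,"z":0,"ax":0,"ay":0,"az":0,"claw":1},{"x":-0.0284,"y":0.0283,"z":0,"ax":0,"ay":0,"az":0,"claw":1},{"x":-0.0411,"y":0.0331,"z":0,"ax":0,"ay":0,"az":0,"claw":1},{"x":-0.0546,"y":0.0352,"z":0,"ax":0,"ay":0,"az":0,"claw":1}]'; python3 c.py 12
```

```text
time: 8.98
ee_pos: [0.6587, 0.0604, 0.2808]
eef_rot: [0.707, 0.707, -0.0, -0.002]
ft_force: [-14.8, 7.7, 7.8]
width: 0.0239
c [0.5939 0.0563] rad 0.0649 th 3.6 load 8.64 radF -14.28 w 0.0239
[-0.0136 -0.0004]
[-0.0267 -0.0038]
[-0.0389 -0.0099]
[-0.0495 -0.0183]
[-0.0582 -0.0288]
```

```bash
python3 -m crank '[{"x":-0.0136,"y":-0.0014,"z":0,"ax":0,"ay":0,"az":0,"claw":1},{"x":-0.0267,"y":-0.005,"z":0,"ax":0,"ay":0,"az":0,"claw":1},{"x":-0.0389,"y":-0.011,"z":0,"ax":0,"ay":0,"az":0,"claw":1},{"x":-0.0495,"y":-0.0193,"z":0,"ax":0,"ay":0,"az":0,"claw":1},{"x":-0.0582,"y":-0.0298,"z":0,"ax":0,"ay":0,"az":0,"claw":1}]'; python3 c.py 12
```

```text
time: 9.4
ee_pos: [0.6305, 0.0028, 0.2809]
eef_rot: [0.707, 0.707, 0.002, -0.001]
ft_force: [2.0, 10.0, 1.9]
width: 0.0246
c [0.5939 0.0564] rad 0.0649 th -55.6 load 7.33 radF -7.14 w 0.0246
[-0.0065 -0.0119]
[-0.0103 -0.025 ]
[-0.0114 -0.0385]
[-0.0096 -0.052 ]
[-0.005  -0.0648]
```

```bash
python3 -m crank '[{"x":-0.006,"y":-0.0119,"z":0,"ax":0,"ay":0,"az":0,"claw":1},{"x":-0.0097,"y":-0.025,"z":0,"ax":0,"ay":0,"az":0,"claw":1},{"x":-0.0108,"y":-0.0385,"z":0,"ax":0,"ay":0,"az":0,"claw":1},{"x":-0.009,"y":-0.052,"z":0,"ax":0,"ay":0,"az":0,"claw":1},{"x":-0.0045,"y":-0.0645,"z":0,"ax":0,"ay":0,"az":0,"claw":1}]'; python3 c.py 12
```

```text
time: 9.82
ee_pos: [0.5664, -0.0029, 0.2809]
eef_rot: [0.708, 0.706, 0.002, 0.001]
ft_force: [11.8, 5.2, -4.1]
width: 0.0242
c [0.5938 0.0563] rad 0.0653 th -114.8 load 8.56 radF -9.65 w 0.0242
[ 0.0072 -0.0116]
[ 0.0164 -0.0216]
[ 0.0275 -0.0294]
[ 0.04   -0.0348]
[ 0.0533 -0.0375]
```

```bash
sed -i 's/f+.065\*/f+.0643*/' c.py; python3 -m crank '[{"x":0.0077,"y":-0.0113,"z":0,"ax":0,"ay":0,"az":0,"claw":1},{"x":0.0168,"y":-0.0211,"z":0,"ax":0,"ay":0,"az":0,"claw":1},{"x":0.0278,"y":-0.0288,"z":0,"ax":0,"ay":0,"az":0,"claw":1},{"x":0.04,"y":-0.0341,"z":0,"ax":0,"ay":0,"az":0,"claw":1},{"x":0.053,"y":-0.0368,"z":0,"ax":0,"ay":0,"az":0,"claw":1}]'; python3 c.py 9
```

```text
time: 10.23
ee_pos: [0.529, 0.047, 0.2809]
eef_rot: [0.709, 0.705, -0.0, 0.001]
ft_force: [5.2, -7.4, -0.0]
width: 0.0244
c [0.5937 0.0563] rad 0.0653 th -171.8 load 8.02 radF -4.14 w 0.0244
[0.0102 0.0003]
[0.0203 0.0012]
[0.0301 0.0036]
[0.0393 0.0075]
[0.0479 0.0129]
```

```bash
python3 -m crank '[{"x":0.0102,"y":0.0003,"z":0,"ax":0,"ay":0,"az":0,"claw":1},{"x":0.0203,"y":0.0012,"z":0,"ax":0,"ay":0,"az":0,"claw":1},{"x":0.0301,"y":0.0036,"z":0,"ax":0,"ay":0,"az":0,"claw":1},{"x":0.0393,"y":0.0075,"z":0,"ax":0,"ay":0,"az":0,"claw":1},{"x":0.0479,"y":0.0129,"z":0,"ax":0,"ay":0,"az":0,"claw":1}]'; python3 c.py 9
```

```text
time: 10.65
ee_pos: [0.5413, 0.0952, 0.2809]
eef_rot: [0.709, 0.705, -0.001, 0.0]
ft_force: [-4.9, -9.1, 4.4]
width: 0.0244
c [0.5936 0.0564] rad 0.0652 th 143.4 load 10.18 radF -1.49 w 0.0244
[0.0071 0.0073]
[0.0136 0.015 ]
[0.0189 0.0236]
[0.0227 0.033 ]
[0.025  0.0428]
```

```bash
python3 -m crank '[{"x":0.003,"y":0.003,"z":0,"ax":0,"ay":0,"az":0,"claw":1},{"x":0.006,"y":0.006,"z":0,"ax":0,"ay":0,"az":0,"claw":1},{"x":0.0088,"y":0.0092,"z":0,"ax":0,"ay":0,"az":0,"claw":1},{"x":0.0114,"y":0.0123,"z":0,"ax":0,"ay":0,"az":0,"claw":1},{"x":0.0136,"y":0.015,"z":0,"ax":0,"ay":0,"az":0,"claw":1}]'; python3 c.py 4
```

```text
time: 11.07
ee_pos: [0.5559, 0.1094, 0.281]
eef_rot: [0.708, 0.706, -0.001, -0.0]
ft_force: [-8.2, -4.7, 6.3]
width: 0.0242
c [0.5936 0.0564] rad 0.0651 th 125.4 load 9.36 radF 0.9 w 0.0242
[0.0018 0.0042]
[0.0041 0.0081]
[0.006  0.0121]
[0.0076 0.0163]
[0.009  0.0206]
```

```bash
python3 -m crank '[{"x":0.0022,"y":0.0042,"z":0,"ax":0,"ay":0,"az":0,"claw":1},{"x":0.0044,"y":0.0082,"z":0,"ax":0,"ay":0,"az":0,"claw":1},{"x":0.0063,"y":0.0122,"z":0,"ax":0,"ay":0,"az":0,"claw":1},{"x":0.008,"y":0.0164,"z":0,"ax":0,"ay":0,"az":0,"claw":1},{"x":0.0093,"y":0.0207,"z":0,"ax":0,"ay":0,"az":0,"claw":1}]'; python3 c.py 4
```

```text
time: 11.48
ee_pos: [0.5764, 0.1191, 0.2811]
eef_rot: [0.708, 0.706, -0.001, -0.001]
ft_force: [-10.9, -3.5, 8.1]
width: 0.0241
c [0.5936 0.0564] rad 0.0651 th 105.3 load 11.45 radF -0.44 w 0.0241
[0.0003 0.0046]
[0.001 0.009]
[0.0015 0.0135]
[0.0016 0.018 ]
[0.0014 0.0224]
```

```bash
python3 -m crank '[{"x":0.0006,"y":0.0023,"z":0,"ax":0,"ay":0,"az":0,"claw":1},{"x":0.001,"y":0.0046,"z":0,"ax":0,"ay":0,"az":0,"claw":1},{"x":0.0013,"y":0.0069,"z":0,"ax":0,"ay":0,"az":0,"claw":1},{"x":0.0016,"y":0.0092,"z":0,"ax":0,"ay":0,"az":0,"claw":1},{"x":0.0018,"y":0.0115,"z":0,"ax":0,"ay":0,"az":0,"claw":1}]'; python3 c.py 2
```

```text
time: 11.9
ee_pos: [0.5877, 0.1212, 0.2811]
eef_rot: [0.708, 0.706, -0.001, -0.001]
ft_force: [-11.5, -1.4, 7.4]
width: 0.0239
c [0.5936 0.0564] rad 0.065 th 95.2 load 11.54 radF -0.38 w 0.0239
[-0.0006  0.0023]
[-0.0005  0.0045]
[-0.0005  0.0068]
[-0.0005  0.009 ]
[-0.0007  0.0113]
```

```bash
python3 -m crank '[{"x":0.0002,"y":0.0015,"z":0,"ax":0,"ay":0,"az":0,"claw":1},{"x":0.0002,"y":0.003,"z":0,"ax":0,"ay":0,"az":0,"claw":1},{"x":0.0002,"y":0.0045,"z":0,"ax":0,"ay":0,"az":0,"claw":1},{"x":0.0001,"y":0.006,"z":0,"ax":0,"ay":0,"az":0,"claw":1},{"x":0,"y":0.0075,"z":0,"ax":0,"ay":0,"az":0,"claw":1}]'; python3 c.py 2
```

```text
time: 12.32
ee_pos: [0.595, 0.1214, 0.2811]
eef_rot: [0.708, 0.706, -0.001, -0.001]
ft_force: [-12.5, -1.3, 9.2]
width: 0.0243
c [0.5936 0.0564] rad 0.065 th 88.8 load 12.44 radF -1.55 w 0.0243
[-0.0008  0.0022]
[-0.0009  0.0045]
[-0.0012  0.0067]
[-0.0015  0.0089]
[-0.0019  0.0111]
```

Load is 12.4 N, against a free-running mean of 8.0 N. The trend puts it up by about 4.3 N, the middle of the proper band. Letting go and rising straight up.

```bash
python3 -m crank '[{"x":0,"y":0,"z":0,"ax":0,"ay":0,"az":0,"claw":-0.6},{"x":0,"y":0,"z":0,"ax":0,"ay":0,"az":0,"claw":-0.6},{"x":0,"y":0,"z":0,"ax":0,"ay":0,"az":0,"claw":-0.6},{"x":0,"y":0,"z":0,"ax":0,"ay":0,"az":0,"claw":-0.6},{"x":0,"y":0,"z":0,"ax":0,"ay":0,"az":0,"claw":-0.6}]'
python3 -m crank '[{"x":0,"y":0,"z":-0.02,"ax":0,"ay":0,"az":0,"claw":-0.6},{"x":0,"y":0,"z":-0.05,"ax":0,"ay":0,"az":0,"claw":-0.6},{"x":0,"y":0,"z":-0.08,"ax":0,"ay":0,"az":0,"claw":-0.6},{"x":0,"y":0,"z":-0.11,"ax":0,"ay":0,"az":0,"claw":-0.6},{"x":0,"y":0,"z":-0.13,"ax":0,"ay":0,"az":0,"claw":-0.6}]'
python3 -m crank '[{"x":0.02,"y":-0.03,"z":0,"ax":0,"ay":0,"az":0,"claw":-0.6},{"x":0.04,"y":-0.06,"z":0,"ax":0,"ay":0,"az":0,"claw":-0.6},{"x":0.06,"y":-0.09,"z":0,"ax":0,"ay":0,"az":0,"claw":-0.6},{"x":0.08,"y":-0.12,"z":0,"ax":0,"ay":0,"az":0,"claw":-0.6},{"x":0.09,"y":-0.14,"z":0,"ax":0,"ay":0,"az":0,"claw":-0.6}]'
python3 - <<'E'
from h import *
S=snap('scene','scene9');T=snap('top','top9')
o=np.zeros((400,800,3))
o[:]=np.hstack([cv2.resize(S['color'][140:240,250:350],(400,400),interpolation=cv2.INTER_CUBIC),cv2.resize(T['color'][180:300,160:280],(400,400),interpolation=cv2.INTER_CUBIC)])
cv2.imwrite('pics/end.png',np.clip(o*1.5+10,0,255).astype(np.uint8))
for n,x in(('scene0',S),('top0',T)):
    d=cv2.absdiff(load(n)['color'],x['color']).max(2)
    for k,(u0,u1,v0,v1) in dict(scene0=dict(tub=(315,385,235,295),bottle=(225,260,270,325),chock=(135,190,220,265)),top0=dict(tub=(203,275,112,185),bottle=(330,365,148,185),chock=(343,408,248,302)))[n].items(): print(n,k,(d[v0:v1,u0:u1]>40).mean().round(3))
E
```

```text
time: 12.73
ee_pos: [0.5966, 0.1214, 0.2805]
eef_rot: [0.708, 0.706, 0.0, 0.0]
ft_force: [0.3, 0.6, 0.6]
width: 0.0497
time: 13.15
ee_pos: [0.5968, 0.1213, 0.4137]
eef_rot: [0.708, 0.706, 0.001, 0.001]
ft_force: [0.4, 0.5, -0.2]
width: 0.069
time: 13.57
ee_pos: [0.454, 0.2144, 0.4108]
eef_rot: [0.707, 0.707, 0.0, -0.0]
ft_force: [-0.4, 0.3, 0.3]
width: 0.0698
scene0 tub 0.002
scene0 bottle 0.0
scene0 chock 0.0
top0 tub 0.0
top0 bottle 0.0
top0 chock 0.0
```

View pics/end.png

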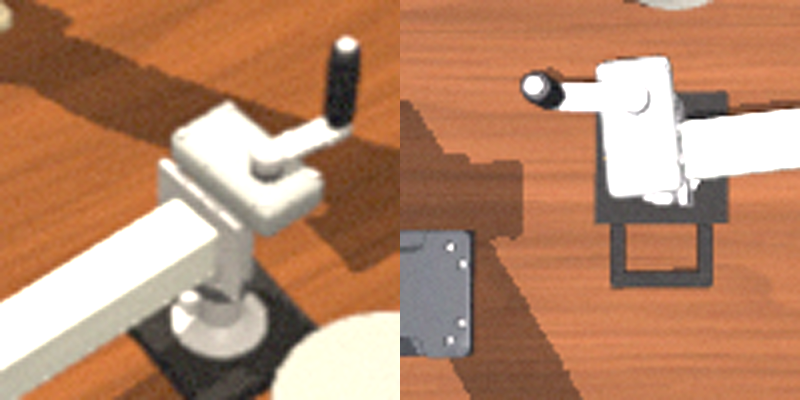

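The foot sits on the pad with pad showing around it, the pad is flat, the crank is free, and the bystanders have not moved. Handing in.

```bash
python3 -c "
from h import *
print(close_job())"
```

```text
the job is handed in; nothing more can be done
None
```

I slid the pad under the stabiliser foot by one side arm of its loop. I then wound the crank clockwise a little over one turn, let go and moved the arm clear. The job was handed in at about 14 s, with nothing touching the robot.

**Pad:** its centre measured (0.559, 0.050) m and the leg axis (0.559, 0.050) m. One scene-view estimate put the pad up to 8 mm off; the margin is 25 mm. The last pictures show the pad flat, with pad visible on the sides of the foot in view.

**Crank load:** it ran free at about 8.0 N (readings 7.2 to 8.6 N) and ended at about 12.4 N, a rise of roughly 4.3 N inside the 3.5 to 5.5 N band. Single readings scatter by about 0.5 N, so I judged by the trend over the last 40 degrees. I did not check the foot load in any other way.

**Disagreements:** the crank circle fitted from the motion was centred about 6 mm short in x of where the pictures had put it. The arm therefore pushed sideways on the grip with up to 14 N on the way. I corrected this, and it was under 2 N at the final readings.

**Bystanders:** the tub, chock and bottle look unchanged between the first and last pictures in both views.

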